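# Set the colour comparator to red

## Task

Check the water-test colour comparator on its red standard: lay the red reference block in the small white tray on the comparator's sloping face, flat on the tray's floor inside its rim, and turn the disc, which has a black bar handle, until the window shows nothing but the red sector. Either may be done first. Leave the green block, the black bottle and the white jar where they stand.

Things in the scene. Friction and masses are not known exactly. Their poses are not given: they have to be found in the camera images.
- comparator: Fixed grey wedge-shaped desk instrument, 178 mm deep (x), 300 mm wide (y from -105 to +195). Its face slopes at 32 degrees: low edge (35 mm high) towards the robot (-x), high edge (146 mm) at +x. Origin: on the bench, straight below the point where the disc's axis meets the face, which is 90.6 mm higher. Its place and yaw vary.
- wheel (a joint): Angle (rad) of the disc about its axis, square to the sloping face. 160 mm across, top 9 mm above the face, six 60-degree sectors; counter-clockwise from above: red, yellow, green, blue, white, grey. 0 = red centred in the window, positive = counter-clockwise; starts at 0.8 to 2.4, stops at -3 and 3. Light friction (0.06 N m) holds it. Only red shows while within 0.15 of 0.
- wheel_grip (a point): Grip point of the disc's black handle, on its axis, 43 mm above the face. The handle is a bar across the axis, 70 mm long, 16 mm thick, 18 to 52 mm above the face; a white stripe on its top marks the half over the red sector. The point turns with the disc: x along the bar towards red, z along the axis out of the face (32 degrees from vertical, leaning to the robot's side).
- window (a point): Centre of the window, 36 mm wide (y) by 30 mm (x), white border, in the fixed black cover that hides the upper part of the disc. The cover's top is 18 mm above the face; it reaches from 40 to 92 mm up-slope of the disc's axis and 96 mm to each side. Axes: x up the slope, y to the comparator's left (+y), z out of the face.
- tray (a point): Centre of the inner floor of the white viewing tray on the sloping face (floor 2 mm above the face), 150 mm to +y of the disc's axis. Inside 98 mm (x, up the slope) by 38 mm (y), rim 4 mm thick and 7 mm high above this floor. Axes: x up the slope, z out of the face. Fixed.
- red_block: Loose solid block of red resin with black end caps, 90 mm long (x), 30 mm wide (y), 34 mm high (z), about 0.12 kg. Origin: centre of its underside. Lies flat on the bench to the robot's right.
- red_block_center (a point): Centre of the red block, 17 mm above its underside.
- green_block: A like block in green, same size: a bystander. It and the red one may have swapped places.
- lubricant: Black bottle with a blue label, 48 mm across, 140 mm tall, standing loose: a bystander. Origin: centre of its underside.
- strip_jar: White jar, 44 mm across, 95 mm tall, standing loose: a bystander. Origin: centre of its underside.
Mind the look-alikes: they are no part of the job. Of the things that look like the red_block, the smallest one is meant.

How it is judged:
At the end, for the whole second after the job is handed in: Disc at rest within 0.15 rad (8.6 degrees) of red centred in the window; red block still, on the tray floor, long axis within 0.17 rad of the tray's, its centre within 8 mm of the tray's centre along each side and 10 to 21 mm above the floor (value of joint wheel between -0.15 and 0.15 rad and velocity of joint wheel between -0.05 and 0.05 rad/s and x of red_block_center in the frame of tray between -0.008 and 0.008 m and y of red_block_center in the frame of tray between -0.008 and 0.008 m and z of red_block_center in the frame of tray between 0.01 and 0.021 m and angle between the x axis of red_block and the x axis of tray, either way round below 0.17 rad and linear speed of red_block below 0.02 m/s); the robot touches nothing.
It fails at once if the green block was moved from its place or knocked over (distance of green_block from where it was at the start of the episode above 0.03 m or angle between green_block's own z axis and vertical above 0.5 rad).
It fails at once if the black bottle was moved from its place or knocked over (distance of lubricant from where it was at the start of the episode above 0.03 m or angle between lubricant's own z axis and vertical above 0.5 rad).
It fails at once if the white jar was moved from its place or knocked over (distance of strip_jar from where it was at the start of the episode above 0.03 m or angle between strip_jar's own z axis and vertical above 0.5 rad).
It also fails if it takes over 64 s, if anything falls off the work surface, if the arm or the gripper's body presses on something with over 40 N, if the wrist force passes 120 N, or if a joint passes its speed limit or range.

## Robot

A 6-joint arm with a two-finger parallel gripper is mounted at the origin on the work surface. World frame = base frame: x ahead of the robot, y to its left, z up, the work surface at z = 0. Lengths are in m, angles in rad, forces in N, time in s.
With the tool pointing down it reaches from about 0.35 to 0.725 m from the base axis. Payload 6 kg.
Tool frame: the origin (TCP) lies between the finger pads; the fingertips stand 25 mm ahead of it and the grasp point (between the pads) lies 6 mm ahead of it; z points along the fingers, y is the line along which they close (so a half turn about z gives the same grasp; the last joint's range is limited). The gripper opens to 85 mm and grips with 20 to 120 N. Pads are 22 mm wide; open, the fingers measure 114 mm over their backs; the gripper's body (76 mm by 85 mm) begins 54 mm behind the grasp point. The pads swing forward as they close: fully open they stand 13 mm farther back than shut.
Start: joints at [1.538, 0.04, 0.085, 0, -1.615, -0.334], TCP at [0.215, 0.56, 0.256] pointing down, gripper open.
Joint ranges: [-2.56, 2.56], [-1.29, 2.01], [-1.08, 1.49], [-3.29, 1.98], [-2.81, -0.18], [-2.99, 2.99]. Speed limits (rad/s): [2.57, 2.57, 3.01, 3.14, 3.14, 3.14].

## Interface

Orientations are given as a unit quaternion [x, y, z, w].
In Python, from bench import bot gives the robot as it stands.
- The arm moves only by the shell command python3 -m jog 'ROWS' [FORCE]. ROWS is a JSON object of lists of equal length, an entry for each row: "rot": the turn, a rotation vector about the tool's x, y, z in degrees, a list of three; "xyz": the shift along the tool's x, y, z in m, a list of three; "gripper": the opening, from 0 (shut) to 1 (fully open). A call has 1 to 12 rows; each row shifts and turns the commanded pose from where the row before left it, along the tool's axes as they then stand; what a row does not reach is not made up. A row lasts 1/10 s, in which the tool goes at most 50 mm and 8.59 degrees, less where a joint would pass 70% of its speed; a pose out of reach is approached as far as the arm can. A call with a gripper value outside its range is refused whole. The fingers move at their own pace and stop on an object; FORCE is the grip in N (left out, the last holds). Time passes only in rows, so rows that do not move let the fingers close. It gives the time, the measured TCP pose, the force, the opening and the grip force at its end, in the units of the state.
- bot.observe(): the state, without advancing time (a new reading comes with each control period).
- bot.read_camera(name): name is "scene" or "top" or "wrist"; returns (picture, depth): 400x640x3 uint8, blue, green, red; 400x640 float32, m along the optical axis (not along the pixel's ray), 0 where there is no reading.
- bot.get_calibration(name): a dict with "fov_y" (degrees; the focal length in pixels is half the picture's height over the tangent of half this angle, whatever the lens; pixels are square), "cx", "cy" (the principal point, pixels), "dist" ([k1, k2, p1, p2, k3] as OpenCV has them; the pictures are not rectified), "position" and "orientation" of the camera in the world. Camera axes: x right, y down, z forward; pixel columns grow to the right and rows downward; lengths in m; the calibration is good to about 2 mm. A picture is of the moment at which its call begins: read the wrist's pose just before it. get_calibration takes no time and is no camera call; for the wrist camera it gives the pose at the moment of the call.
- bot.close_job(): hands the job in; it is judged then, once.
The state is a dict: "time": time; "qpos": joint angles; "qvel": joint speeds; "effort": joint torques, N m; "tool_pos": TCP position; "tool_rot": TCP orientation; "ft_force": force on the tool from outside, world axes, zero at the start; "wrist_torque": the same for the moment, N m; "finger_gap": finger opening in m; "grasp_force": force on a finger pad.
Only numpy, scipy, OpenCV 4.12 (cv2) and the standard library are available. Lean on these libraries where they do the work, as an engineer would, in place of code of your own. Each camera call takes 0.05 s, during which the arm holds its last target. There are 200 camera calls.

## Working session

There is one attempt and no reset: what is moved stays moved. The work goes in short steps, Python scripts to look and compute and a shell command to move; the robot and the scene stay as the last step left them, time stands still between calls to the robot, and variables do not carry over. Pictures are saved under pics/ and viewed, at most 10 in all, crops included, and the job is handed in when it is done.

```bash
ls; mkdir -p pics; cat > h.py <<'E'
import numpy as np,cv2
from scipy.spatial.transform import Rotation as R
from bench import bot
def cloud(name):
    c=bot.get_calibration(name); im,d=bot.read_camera(name)
    f=200/np.tan(np.radians(c['fov_y'])/2)
    K=np.array([[f,0,c['cx']],[0,f,c['cy']],[0,0,1]])
    uv=np.stack(np.meshgrid(np.arange(640.),np.arange(400.)),-1).reshape(-1,1,2)
    n=cv2.undistortPoints(uv,K,np.array(c['dist'])).reshape(400,640,2)
    P=np.dstack([n*d[...,None],d])
    W=P@R.from_quat(c['orientation']).as_matrix().T+np.array(c['position'])
    W[d==0]=np.nan
    return im,W
E
python3 - <<'E'
from h import *
o=bot.observe(); print(o)
for n in('top','scene'):
    im,W=cloud(n); cv2.imwrite(f'pics/{n}0.png',im); np.savez(f'{n}0.npz',im=im,W=W); c=bot.get_calibration(n);print(n,c)
E
```

```text
pics
{'time': 0.0, 'qpos': array([ 1.53766916e+00,  4.08229507e-02,  8.37847237e-02, -4.67832783e-04,
       -1.61549296e+00, -3.33703883e-01]), 'qvel': array([-0.00029717,  0.00150449, -0.00025664,  0.00154685, -0.00087513,
        0.0005032 ]), 'effort': array([-5.43610131e-04, -3.68189621e+01,  3.47417450e+01,  6.93226218e+00,
       -5.43432354e-03, -7.95974529e-06]), 'tool_pos': array([0.21501017, 0.55984323, 0.25525734]), 'tool_rot': array([ 9.83227948e-01, -1.82378713e-01, -1.01183219e-04,  8.92640756e-04]), 'ft_force': array([ 0.61823595, -0.35021055,  0.77833565]), 'wrist_torque': array([-0.02149309, -0.00625559, -0.02600938]), 'grasp_force': 0.0, 'finger_gap': 0.08540144697616518}
top {'fov_y': 43.496571623205085, 'cx': 314.77528770060667, 'cy': 198.66396076906065, 'dist': array([-0.02417936,  0.        ,  0.        ,  0.        ,  0.        ]), 'position': array([0.28027857, 0.08032053, 1.28148236]), 'orientation': array([-0.70230181,  0.70897128, -0.05428898,  0.03441795])}
scene {'fov_y': 56.97020594338043, 'cx': 323.45389120548674, 'cy': 198.06772717589504, 'dist': array([0.00133298, 0.        , 0.        , 0.        , 0.        ]), 'position': array([ 1.04336308, -0.13115298,  1.02774932]), 'orientation': array([ 0.76914343,  0.56835665, -0.17231295, -0.23600287])}
```

View pics/top0.png

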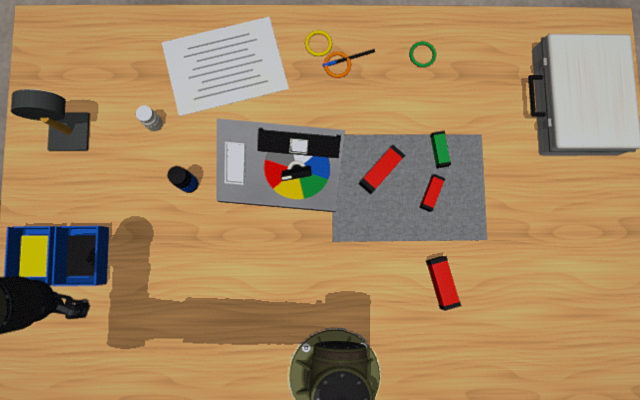

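View pics/scene0.png

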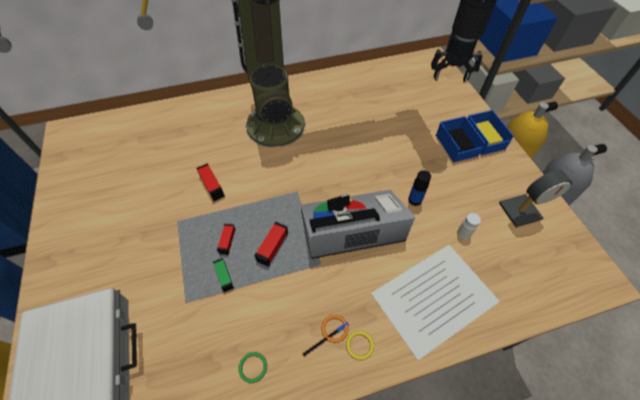

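Top view: target (small) red block at (432,193), look-alikes at (382,169) and (443,283), green block at (441,149), bottle at (183,179), jar at (149,117). The tray is at (234,163), the disc centre at (297,172) and the window at (299,145).

```bash
cat > m.py <<'E'
from h import *
z=np.load('top0.npz'); im,W=z['im'],z['W']
hsv=cv2.cvtColor(im,cv2.COLOR_BGR2HSV); H,S,V=hsv[...,0],hsv[...,1],hsv[...,2]
def roi(u0,v0,u1,v1):
    m=np.zeros((400,640),bool); m[v0:v1,u0:u1]=1; return m&np.isfinite(W[...,0])
def rect(m,n):
    P=W[m]; P=P[P[:,2]>np.median(P[:,2])-.006]
    (c,s,a)=cv2.minAreaRect((P[:,:2]*1000).astype(np.float32)); print(n,len(P),'c',np.round(c,1),'s',np.round(s,1),'a',round(a,1),'z',np.round(np.median(P[:,2]),4))
for n,b in dict(small=(412,168,452,217),big1=(352,138,412,199),big2=(420,248,468,315),green=(425,125,458,172)).items():
    m=roi(*b)&(W[...,2]>.022); rect(m,n)
for n,b in dict(bottle=(160,160,205,198),jar=(130,100,168,135)).items():
    P=W[roi(*b)&(W[...,2]>.03)]; print(n,P.min(0).round(3),P.max(0).round(3))
# face plane from grey pixels
m=roi(218,120,262,208)&(W[...,2]>.03)&(S<60)&(V<190)
P=W[m]
for _ in range(5):
    c=P.mean(0); n=np.linalg.svd(P-c,full_matrices=False)[2][2]; n*=np.sign(n[2]); P=P[abs((P-c)@n)<.003]
print('face',len(P),'n',n.round(4),'tilt',np.degrees(np.arccos(n[2])),'yaw of slope',np.degrees(np.arctan2(-n[1],-n[0])))
yaw=np.arctan2(-n[1],-n[0]); 
# disc from saturated colours
m=roi(255,125,340,205)&(S>110)&(V>60)&(W[...,2]>.03)
D=W[m]; h=(D-c)@n; D=D[abs(h-.009)<.006]; print('disc h',np.median(h))
# tray white
m=roi(220,138,250,188)&(V>200)&(S<40); T=W[m]; print('tray px',len(T),'h',np.percentile((T-c)@n,[5,50,95]).round(4))
x=np.array([np.cos(yaw)*n[2],np.sin(yaw)*n[2],0]);x[2]=np.sqrt(1-n[2]**2); y=np.cross(n,x)
Fr=np.c_[x,y,n]
t=(T-c)@Fr; (rc,rs,ra)=cv2.minAreaRect((t[:,:2]*1000).astype(np.float32)); print('tray rect',rc,rs,ra)
d=(D-c)@Fr; hull=cv2.convexHull((d[:,:2]*1000).astype(np.float32)).reshape(-1,2); print('disc ext',hull.min(0),hull.max(0))
tw=c+Fr@np.array([rc[0]/1e3,rc[1]/1e3,.002]); print('tray centre',tw.round(4)); ax=c+Fr@np.array([rc[0]/1e3,rc[1]/1e3-.15,0]); print('axis pt if same x',ax)
cc=cv2.minEnclosingCircle(hull); print('disc circle',cc)
dc=np.array([rc[0]/1e3,rc[1]/1e3-.15])
hh=H[m][abs(h-.009)<.006]; v=d[:,:2]-np.array(cc[0])/1e3
th=np.arctan2(v[:,1],v[:,0]); rr=np.hypot(*v.T)
for nm,lo,hi in(('red',-8,8),('yel',20,35),('grn',45,80),('blu',95,130)):
    hs=np.where(hh>150,hh.astype(int)-180,hh.astype(int)); k=(hs>=lo)&(hs<=hi)&(rr>.03); 
    print(nm,k.sum(),'th deg mean',np.degrees(np.angle(np.exp(1j*th[k]).mean())).round(1),np.degrees(np.percentile(th[k],[3,97])).round(1))
E
python3 m.py; python3 -c "
import cv2;i=cv2.imread('pics/top0.png')[110:220,210:350];cv2.imwrite('pics/crop.png',cv2.resize(i,None,fx=5,fy=5,interpolation=2))"
```

```text
small 433 c [ 453.8 -256. ] s [31.  91.4] a 67.3 z 0.0329
big1 837 c [ 513.5 -126. ] s [ 42.5 127.6] a 47.9 z 0.0467
big2 902 c [ 225.5 -273.5] s [127.3  43.7] a 14.7 z 0.0468
green 418 c [ 566.8 -281.7] s [90.8 32.8] a 7.7 z 0.0336
bottle [0.459 0.341 0.03 ] [0.505 0.385 0.145]
jar [0.621 0.435 0.031] [0.661 0.479 0.1  ]
face 2017 n [-0.5296  0.0613  0.846 ] tilt 32.218064596198005 yaw of slope -6.605553336981476
disc h 0.007186682633693316
tray px 563 h [-0.002   0.0021  0.0086]
tray rect (1.9981842041015625, 10.21446704864502) (41.26708984375, 103.00697326660156) 88.47721862792969
disc ext [ -73.59246 -216.88713] [ 45.890846 -59.555737]
tray centre [0.5194 0.2367 0.0915]
axis pt if same x [0.50323288 0.08761512 0.08978935]
disc circle ((3.5119829177856445, -138.32542419433594), 79.8097152709961)Traceback (most recent call last):
  File "m.py", line 32, in <module>
    hh=H[m][abs(h-.009)<.006]; v=d[:,:2]-np.array(cc[0])/1e3
       ~~~~^^^^^^^^^^^^^^^^^^
IndexError: boolean index did not match indexed array along axis 0; size of axis is 563 but size of corresponding boolean axis is 1702
```

View pics/crop.png

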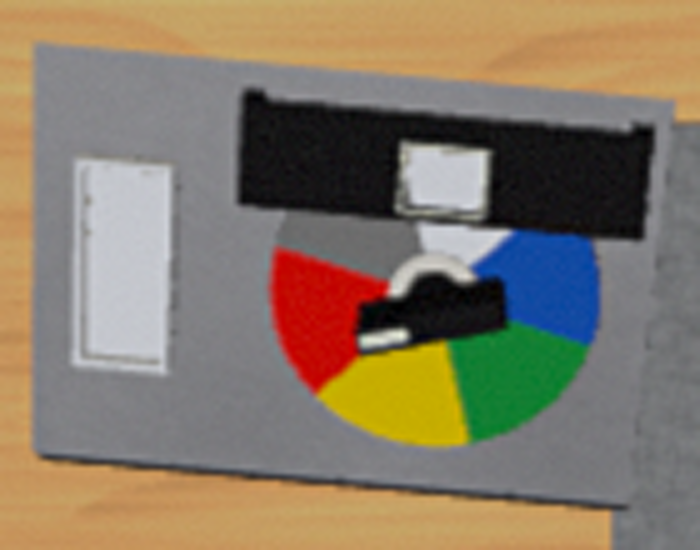

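Crop: the tray is on the left and the window shows white. Red lies left (about +110° from up-slope), and the white stripe sits at the lower-left end of the bar.

```bash
sed -i 's/D=W\[m\]; h=(D-c)@n; D=D/Dm=m.copy(); D=W[m]; h=(D-c)@n; D=D/; s/hh=H\[m\]/hh=H[Dm]/' m.py
cat >> m.py <<'E'
# front/back edges of face for yaw
g=roi(200,115,345,215)&(W[...,2]>.03); q=(W[g]-c)@Fr; q=q[abs(q[:,2])<.004]; r=cv2.minAreaRect((q[:,:2]*1000).astype(np.float32)); print('face rect',r)
E
cat >> h.py <<'E'
def plan(p,Rt,pos=None,Rc=None):
    o=bot.observe(); pos=o['tool_pos'] if pos is None else pos
    Rc=R.from_quat(o['tool_rot']).as_matrix() if Rc is None else Rc
    rv=np.degrees(R.from_matrix(Rc.T@Rt).as_rotvec()); s=Rt.T@(np.array(p)-pos)
    n=int(np.ceil(np.linalg.norm(rv)/7)); k=max(1,int(np.ceil(np.linalg.norm(s)/.035)))
    print('turn total',rv.round(2),'rows',n,'each',(rv/max(n,1)).round(2),'| then shift total',s.round(4),'rows',k,'each',(s/k).round(4))
def frame(yaw,tilt=np.radians(32)): # face axes x up-slope, y left, z out
    return R.from_euler('ZY',[yaw,-tilt]).as_matrix()
def tool(F,phi): # tool z = -face normal, tool x at angle phi ccw in face
    x=F@[np.cos(phi),np.sin(phi),0]; z=-F[:,2]; return np.c_[x,np.cross(z,x),z]
E
python3 m.py | tail -9
```

```text
disc ext [ -73.59246 -216.88713] [ 45.890846 -59.555737]
tray centre [0.5194 0.2367 0.0915]
axis pt if same x [0.50323288 0.08761512 0.08978935]
disc circle ((3.5119829177856445, -138.32542419433594), 79.8097152709961)
red 395 th deg mean 102.8 [ 77.5 132.8]
yel 405 th deg mean 167.7 [-178.1  178.2]
grn 381 th deg mean -131.9 [-159.2 -103.9]
blu 369 th deg mean -73.8 [-99.4 -45.9]
face rect ((3.6249465942382812, -92.38778686523438), (213.65306091308594, 300.34228515625), 0.916455864906311)
```

```bash
cat >> m.py <<'E'
A=c+Fr@[.0035,-.138,0]; print('AXIS',A.round(4),'z should be .0906; tray',(c+Fr@[.0035,.012,.002]).round(4))
yw=np.radians(-6.6); F=frame(yw); Rt=tool(F,np.radians(107-180)); plan(A+F[:,2]*.20,Rt)
E
python3 m.py | tail -2
```

```text
AXIS [0.5047 0.0892 0.0906] z should be .0906; tray [0.5209 0.2384 0.0923]
turn total [23.16 24.09 57.03] rows 10 each [2.32 2.41 5.7 ] | then shift total [ 0.4745 -0.0668  0.1209] rows 15 each [ 0.0316 -0.0045  0.0081]
```

```bash
python3 -m jog '{"rot":[[2.32,2.41,5.7],[2.32,2.41,5.7],[2.32,2.41,5.7],[2.32,2.41,5.7],[2.32,2.41,5.7],[2.32,2.41,5.7],[2.32,2.41,5.7],[2.32,2.41,5.7],[2.32,2.41,5.7],[2.32,2.41,5.7]],"xyz":[[0,0,0],[0,0,0],[0,0,0],[0,0,0],[0,0,0],[0,0,0],[0,0,0],[0,0,0],[0,0,0],[0,0,0]],"gripper":[1,1,1,1,1,1,1,1,1,1]}'
python3 -m jog '{"rot":[[0,0,0],[0,0,0],[0,0,0],[0,0,0],[0,0,0],[0,0,0],[0,0,0],[0,0,0]],"xyz":[[0.0316,-0.0045,0.0081],[0.0316,-0.0045,0.0081],[0.0316,-0.0045,0.0081],[0.0316,-0.0045,0.0081],[0.0316,-0.0045,0.0081],[0.0316,-0.0045,0.0081],[0.0316,-0.0045,0.0081],[0.0316,-0.0045,0.0081]],"gripper":[1,1,1,1,1,1,1,1]}'
python3 -m jog '{"rot":[[0,0,0],[0,0,0],[0,0,0],[0,0,0],[0,0,0],[0,0,0],[0,0,0],[0,0,0]],"xyz":[[0.0316,-0.0045,0.0081],[0.0316,-0.0045,0.0081],[0.0316,-0.0045,0.0081],[0.0316,-0.0045,0.0081],[0.0316,-0.0045,0.0081],[0.0316,-0.0045,0.0081],[0.0316,-0.0045,0.0081],[0,0,0]],"gripper":[1,1,1,1,1,1,1,1]}'
python3 - <<'E'
from h import *
o=bot.observe();print(o['qpos'].round(3))
im,W=cloud('wrist'); cv2.imwrite('pics/w1.png',im); np.savez('w1.npz',im=im,W=W)
A=np.array([.5047,.0892,.0906]);F=frame(np.radians(-6.6));plan(A+F[:,2]*.2,tool(F,np.radians(-73)))
E
```

```text
time: 1.1
tool_pos: [0.215, 0.5599, 0.256]
tool_rot: [0.737, -0.617, 0.231, -0.153]
ft_force: [1.1, 0.1, 0.0]
finger_gap: 0.0856
grasp_force: 0.0
time: 1.9
tool_pos: [0.3144, 0.3146, 0.258]
tool_rot: [0.739, -0.615, 0.23, -0.152]
ft_force: [-0.0, 0.0, 0.5]
finger_gap: 0.0855
grasp_force: 0.0
time: 2.7
tool_pos: [0.4012, 0.0991, 0.2607]
tool_rot: [0.737, -0.617, 0.23, -0.152]
ft_force: [-0.9, -0.1, 0.2]
finger_gap: 0.0854
grasp_force: 0.0
[ 1.18  -1.006 -0.887  0.536 -1.528 -0.984]
turn total [-0.06  0.03 -0.29] rows 1 each [-0.06  0.03 -0.29] | then shift total [-0.0011  0.0011 -0.0007] rows 1 each [-0.0011  0.0011 -0.0007]
```

View pics/w1.png

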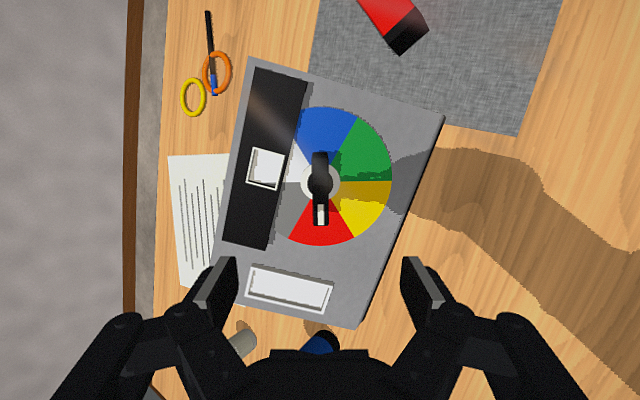

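Wrist view: the bar is upright, centred near (320,183) with the stripe at (321,214). It lies mid-way between the fingers and in line with the tool. The tray is at (290,287).

```bash
cat > mw.py <<'E'
from h import *
import sys
def meas(f,A=np.array([.5047,.0892,.0906]),yaw=-6.6):
    z=np.load(f); im,W=z['im'],z['W']; F=frame(np.radians(yaw)); q=(W-A)@F
    hsv=cv2.cvtColor(im,cv2.COLOR_BGR2HSV); H=hsv[...,0].astype(int);S,V=hsv[...,1],hsv[...,2]; H[H>150]-=180
    with np.errstate(invalid='ignore'):
        near=(np.hypot(q[...,0],q[...,1])<.1)
        disc=near&(S>120)&(V>50)&(abs(q[...,2]-.009)<.008)
        bar=near&(np.hypot(q[...,0],q[...,1])<.055)&(abs(q[...,2]-.052)<.008)&(q[...,0]<.05)
        tr=(abs(q[...,0])<.07)&(abs(q[...,1]-.15)<.035)&(abs(q[...,2]-.005)<.012)&(V>170)&(S<50)
    r=lambda m:cv2.minAreaRect((q[m][:,:2]*1000).astype(np.float32))
    print('disc h',np.median(q[disc][:,2]).round(4),'circle',cv2.minEnclosingCircle((q[disc][:,:2]*1000).astype(np.float32)))
    print('bar',bar.sum(),r(bar),'h',np.median(q[bar][:,2]).round(4)); print('tray',tr.sum(),r(tr), np.percentile(q[tr][:,2],[10,50,90]).round(4))
    th=np.arctan2(q[...,1],q[...,0])
    for nm,lo,hi in(('red',-8,8),('yel',20,35),('grn',45,80),('blu',95,130)):
        k=disc&(H>=lo)&(H<=hi); a=np.exp(1j*th[k]); mu=np.angle(a.mean()); e=np.degrees(mu+np.percentile(np.angle(a*np.exp(-1j*mu)),[2,98])); print(nm,k.sum(),e.round(1),'mid',e.mean().round(1))
    return q,im
if __name__=='__main__': meas(sys.argv[1])
E
python3 mw.py w1.npz
```

```text
disc h 0.0076 circle ((0.01208882499486208, -1.2639238834381104), 79.66169738769531)
bar 1146 ((0.6983823776245117, -2.1310043334960938), (15.986080169677734, 69.77489471435547), 17.515745162963867) h 0.0507
tray 2237 ((-2.9312744140625, 152.8349151611328), (109.76441955566406, 55.27039337158203), 0.7598145008087158) [0.0015 0.0027 0.0094]
red 1593 [ 77.6 136.9] mid 107.2
yel 2187 [139.8 197.9] mid 168.8
grn 2544 [-159.7 -103.3] mid -131.5
blu 2350 [-100.7  -46.1] mid -73.4
```

```bash
python3 - <<'E'
from h import *
A=np.array([.5047,.0892,.0906]);F=frame(np.radians(-6.6));plan(A+F@[.0006,-.0016,.049],tool(F,np.radians(107.3-180)))
E
```

```text
turn total [-0.06  0.03 -0.59] rows 1 each [-0.06  0.03 -0.59] | then shift total [0.0006 0.001  0.1503] rows 5 each [0.0001 0.0002 0.0301]
```

```bash
python3 -m jog '{"rot":[[0,0,-0.6],[0,0,0],[0,0,0],[0,0,0],[0,0,0],[0,0,0],[0,0,0],[0,0,0]],"xyz":[[0,0,0],[0,0,0.025],[0,0.001,0.025],[0,0,0.025],[0,0,0.025],[0,0,0.025],[0,0,0.025],[0,0,0]],"gripper":[1,1,1,1,1,1,1,1]}' && python3 -m jog '{"rot":[[0,0,0],[0,0,0],[0,0,0],[0,0,0],[0,0,0],[0,0,0],[0,0,0],[0,0,0],[0,0,0]],"xyz":[[0,0,0],[0,0,0],[0,0,0],[0,0,0],[0,0,0],[0,0,0],[0,0,0],[0,0,0],[0,0,0]],"gripper":[0,0,0,0,0,0,0,0,0]}' 30
python3 -c "
from h import *
print(bot.observe()['qpos'].round(3), bot.observe()['wrist_torque'])"
```

```text
time: 3.55
tool_pos: [0.478, 0.0928, 0.1281]
tool_rot: [0.743, -0.611, 0.231, -0.147]
ft_force: [-1.6, -0.1, -0.2]
finger_gap: 0.0855
grasp_force: 0.0
time: 4.45
tool_pos: [0.4785, 0.0935, 0.1332]
tool_rot: [0.742, -0.612, 0.231, -0.151]
ft_force: [-15.8, 2.8, 5.1]
finger_gap: 0.0154
grasp_force: 32.1
[ 0.889 -0.767 -1.01   0.534 -1.067 -0.898] [0.72579169 4.76796263 0.11432437]
```

```bash
python3 -m jog '{"rot":[[0,0,4],[0,0,6],[0,0,6],[0,0,6],[0,0,6],[0,0,6],[0,0,6],[0,0,6],[0,0,6],[0,0,6]],"xyz":[[0,0,0],[0,0,0],[0,0,0],[0,0,0],[0,0,0],[0,0,0],[0,0,0],[0,0,0],[0,0,0],[0,0,0]],"gripper":[0,0,0,0,0,0,0,0,0,0]}' && python3 -m jog '{"rot":[[0,0,6],[0,0,6],[0,0,6],[0,0,6],[0,0,6],[0,0,6],[0,0,6],[0,0,4],[0,0,3.3],[0,0,0]],"xyz":[[0,0,0],[0,0,0],[0,0,0],[0,0,0],[0,0,0],[0,0,0],[0,0,0],[0,0,0],[0,0,0],[0,0,0]],"gripper":[0,0,0,0,0,0,0,0,0,0]}'
python3 - <<'E'
from h import *
print(bot.observe()['qpos'].round(3))
F=frame(np.radians(-6.6)); x=F.T@R.from_quat(bot.observe()['tool_rot']).as_matrix()[:,0]; print('tool x angle in face',np.degrees(np.arctan2(x[1],x[0])))
im,W=cloud('wrist'); np.savez('w2.npz',im=im,W=W)
im,W=cloud('top'); np.savez('t2.npz',im=im,W=W)
E
python3 mw.py w2.npz; python3 mw.py t2.npz
```

```text
time: 5.45
tool_pos: [0.4797, 0.0931, 0.1342]
tool_rot: [-0.35, 0.895, -0.129, 0.246]
ft_force: [18.3, -5.0, -1.7]
finger_gap: 0.0152
grasp_force: 29.5
time: 6.45
tool_pos: [0.48, 0.0916, 0.1346]
tool_rot: [0.054, 0.959, -0.017, 0.278]
ft_force: [26.0, -12.8, -2.7]
finger_gap: 0.0155
grasp_force: 29.9
[ 0.885 -0.766 -1.01   0.54  -1.065 -2.773]
tool x angle in face -179.87544671252996
disc h 0.0081 circle ((0.08588061481714249, 3.070621967315674), 81.17788696289062)
bar 5250 ((-0.15444564819335938, -2.818126678466797), (40.391902923583984, 70.43802642822266), 69.41014099121094) h 0.0508
tray 9037 ((0.31702423095703125, 153.8290557861328), (119.34076690673828, 58.29222106933594), 1.1694965362548828) [0.0016 0.0026 0.0095]
red 306 [-13.6  11.6] mid -1.0
yel 3826 [46.5 88.5] mid 67.5
grn 8261 [ 91.1 149.8] mid 120.4
blu 9253 [-207.8 -150. ] mid -178.9
disc h 0.0076 circle ((23.295913696289062, 27.525400161743164), 67.10924530029297)
bar 143 ((16.143856048583984, 1.3530120849609375), (35.853824615478516, 36.6068000793457), 38.36559295654297) h 0.0502
tray 742 ((-3.054779052734375, 150.16
[... 352 characters left out ...]
.exp(-1j*mu)),[2,98])); print(nm,k.sum(),e.round(1),'mid',e.mean().round(1))
  ret = ret.dtype.type(ret / rcount)
Traceback (most recent call last):
  File "mw.py", line 18, in <module>
    if __name__=='__main__': meas(sys.argv[1])
                             ~~~~^^^^^^^^^^^^^
  File "mw.py", line 16, in meas
    k=disc&(H>=lo)&(H<=hi); a=np.exp(1j*th[k]); mu=np.angle(a.mean()); e=np.degrees(mu+np.percentile(np.angle(a*np.exp(-1j*mu)),[2,98])); print(nm,k.sum(),e.round(1),'mid',e.mean().round(1))
                                                                                       ~~~~~~~~~~~~~^^^^^^^^^^^^^^^^^^^^^^^^^^^^^^^^^^^
IndexError: index -1 is out of bounds for axis 0 with size 0
```

```bash
python3 -m jog '{"rot":[[0,0,0],[0,0,0],[0,0,0],[0,0,0],[0,0,0],[0,0,0]],"xyz":[[0,0,0],[0,0,0],[0,0,0],[0,0,0],[0,0,0],[0,0,0]],"gripper":[0.5,0.7,0.9,1,1,1]}' && python3 -m jog '{"rot":[[0,0,0],[0,0,0],[0,0,0],[0,0,0],[0,0,0],[0,0,0],[0,0,0]],"xyz":[[0,0,-0.02],[0,0,-0.03],[0,0,-0.03],[0,0,-0.03],[0,0,-0.03],[0,0,-0.02],[0,0,0]],"gripper":[1,1,1,1,1,1,1]}'
python3 - <<'E'
from h import *
from mw import meas
im,W=cloud('wrist'); np.savez('w3.npz',im=im,W=W); cv2.imwrite('pics/w3.png',im)
try: meas('w3.npz')
except Exception as e: print(e)
print(bot.observe()['qpos'].round(2))
a=np.radians(157.3); Rt=np.c_[[np.cos(a),np.sin(a),0],[np.sin(a),-np.cos(a),0],[0,0,-1]]
plan([.454,-.256,.18],Rt)
E
```

```text
time: 7.15
tool_pos: [0.4788, 0.0933, 0.1326]
tool_rot: [0.053, 0.96, -0.016, 0.276]
ft_force: [0.4, -0.8, 1.3]
finger_gap: 0.0858
grasp_force: 0.0
time: 7.85
tool_pos: [0.3942, 0.1036, 0.2712]
tool_rot: [0.052, 0.959, -0.013, 0.277]
ft_force: [0.7, 0.1, -0.4]
finger_gap: 0.085
grasp_force: 0.0
disc h 0.008 circle ((0.2770703136920929, -1.2833982706069946), 79.36933135986328)
bar 1046 ((-0.025310516357421875, -2.066950798034668), (15.775233268737793, 69.75035858154297), 89.62276458740234) h 0.0507
tray 3200 ((-2.118663787841797, 150.90505981445312), (106.14071655273438, 51.68062973022461), 1.1558756828308105) [0.0015 0.0026 0.0095]
red 854 [-30.4  25.4] mid -2.5
yel 1611 [31.3 88.5] mid 59.9
grn 2369 [ 92. 150.] mid 121.0
blu 2418 [-207.3 -150.2] mid -178.8
[ 1.22 -1.02 -0.88  0.54 -1.56 -2.86]
turn total [ 4.72 31.84 16.05] rows 6 each [0.79 5.31 2.67] | then shift total [-0.1938 -0.3086  0.0892] rows 11 each [-0.0176 -0.0281  0.0081]
```

View pics/w3.png

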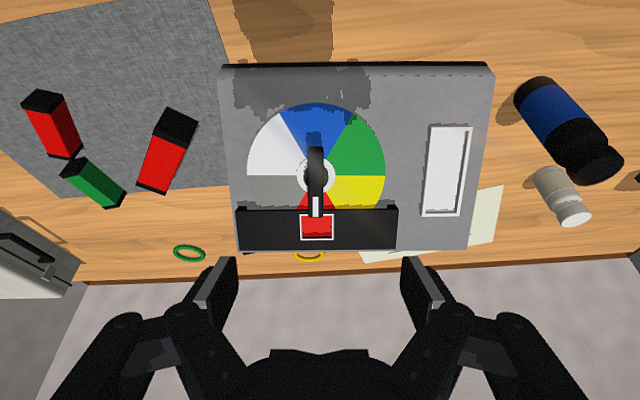

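The disc is done: the window (317,227) shows only red and the bar sits at about 0°. Bottle, jar and green block stand untouched. Next I go to the red block, with the wrist flipped by 180° to stay clear of the joint 6 limit.

```bash
python3 -m jog '{"rot":[[0,0,-7.5],[0,0,-7.5],[0,0,-7.5],[0,0,-7.5],[0,0,-7.5],[0,0,-7.5],[0,0,-7.5],[0,0,-7.5],[0,0,-7.5],[0,0,-7.5],[0,0,-7.5],[0,0,-7.5]],"xyz":[[0,0,0],[0,0,0],[0,0,0],[0,0,0],[0,0,0],[0,0,0],[0,0,0],[0,0,0],[0,0,0],[0,0,0],[0,0,0],[0,0,0]],"gripper":[1,1,1,1,1,1,1,1,1,1,1,1]}' >/dev/null && python3 -m jog '{"rot":[[0,0,-7.5],[0,0,-7.5],[0,0,-7.5],[0,0,-7.5],[0,0,-7.5],[0,0,-7.5],[0,0,-7.5],[0,0,-7.5],[0,0,-7.5],[0,0,-7.5],[0,0,-7.5],[0,0,-7.5]],"xyz":[[0,0,0],[0,0,0],[0,0,0],[0,0,0],[0,0,0],[0,0,0],[0,0,0],[0,0,0],[0,0,0],[0,0,0],[0,0,0],[0,0,0]],"gripper":[1,1,1,1,1,1,1,1,1,1,1,1]}' && python3 -m jog '{"rot":[[-0.79,-5.31,2.67],[-0.79,-5.31,2.67],[-0.79,-5.31,2.67],[-0.79,-5.31,2.67],[-0.79,-5.31,2.67],[-0.79,-5.31,2.67],[0,0,0]],"xyz":[[0,0,0],[0,0,0],[0,0,0],[0,0,0],[0,0,0],[0,0,0],[0,0,0]],"gripper":[1,1,1,1,1,1,1]}' && python3 -m jog '{"rot":[[0,0,0],[0,0,0],[0,0,0],[0,0,0],[0,0,0],[0,0,0],[0,0,0],[0,0,0],[0,0,0],[0,0,0],[0,0,0],[0,0,0]],"xyz":[[0.0176,0.0281,0],[0.0176,0.0281,0],[0.0176,0.0281,0],[0.0176,0.0281,0],[0.0176,0.0281,0.01],[0.0176,0.0281,0.013],[0.0176,0.0281,0.013],[0.0176,0.0281,0.013],[0.0176,0.0281,0.013],[0.0176,0.0281,0.013],[0.0176,0.0281,0.013],[0,0,0]],"gripper":[1,1,1,1,1,1,1,1,1,1,1,1]}'
cat > blk.py <<'E'
from h import *
im,W=cloud('wrist'); np.savez('w4.npz',im=im,W=W)
print(bot.observe()['qpos'].round(2))
with np.errstate(invalid='ignore'): m=(np.hypot(W[...,0]-.454,W[...,1]+.256)<.07)&(abs(W[...,2]-.034)<.006)
r=cv2.minAreaRect((W[m][:,:2]*1000).astype(np.float32)); print(m.sum(),r,np.median(W[m][:,2]))
im[m]=(255,255,0); cv2.imwrite('pics/w4.png',im)
a=np.radians(-22.7); Rt=np.c_[[np.cos(a),np.sin(a),0],[np.sin(a),-np.cos(a),0],[0,0,-1]]
plan([r[0][0]/1e3,r[0][1]/1e3,.035],Rt)
E
python3 blk.py
```

```text
time: 10.3
tool_pos: [0.3947, 0.1023, 0.2666]
tool_rot: [0.96, -0.05, 0.275, 0.018]
ft_force: [0.8, -0.2, -0.1]
finger_gap: 0.0855
grasp_force: 0.0
time: 11.0
tool_pos: [0.3957, 0.102, 0.266]
tool_rot: [0.98, -0.2, -0.003, 0.003]
ft_force: [0.2, -0.8, -0.8]
finger_gap: 0.0856
grasp_force: 0.0
time: 12.2
tool_pos: [0.4513, -0.26, 0.1772]
tool_rot: [0.98, -0.199, -0.003, 0.002]
ft_force: [0.3, 0.1, -0.4]
finger_gap: 0.0849
grasp_force: 0.0
[-0.13 -0.17 -0.25  0.   -1.49  1.3 ]
2868 ((463.9637145996094, -262.65631103515625), (30.14044189453125, 115.57904815673828), 66.57340240478516) 0.0332976302158369
turn total [ 0.29  0.2  -0.25] rows 1 each [ 0.29  0.2  -0.25] | then shift total [ 0.0128 -0.0012  0.1436] rows 5 each [ 0.0026 -0.0002  0.0287]
```

View pics/w4.png

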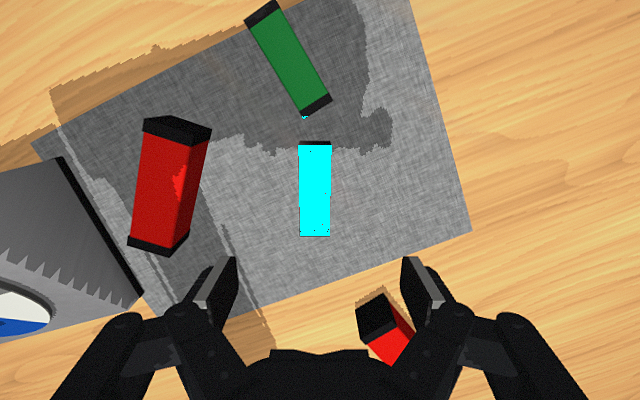

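The small block (cyan, centre (315,190)) is aligned with the tool. A few pixels of the green block's end (305,117) stretched the box, so I'm tightening the mask.

```bash
python3 - <<'E'
from h import *
z=np.load('w4.npz');W=z['W']
with np.errstate(invalid='ignore'): m=(np.hypot(W[...,0]-.454,W[...,1]+.256)<.055)&(abs(W[...,2]-.034)<.006)
r=cv2.minAreaRect((W[m][:,:2]*1000).astype(np.float32)); print(m.sum(),r)
a=np.radians(r[2]-90); Rt=np.c_[[np.cos(a),np.sin(a),0],[np.sin(a),-np.cos(a),0],[0,0,-1]]
plan([r[0][0]/1e3,r[0][1]/1e3,.036],Rt)
E
```

```text
2857 ((452.3313903808594, -257.6161193847656), (30.14044189453125, 90.22430419921875), 66.57340240478516)
turn total [0.29 0.2  0.47] rows 1 each [0.29 0.2  0.47] | then shift total [ 1.000e-04 -1.400e-03  1.426e-01] rows 5 each [ 0.     -0.0003  0.0285]
```

```bash
python3 -m jog '{"rot":[[0.3,0.2,0.5],[0,0,0],[0,0,0],[0,0,0],[0,0,0],[0,0,0],[0,0,0],[0,0,0]],"xyz":[[0,-0.0014,0],[0,0,0.03],[0,0,0.03],[0,0,0.03],[0,0,0.03],[0,0,0.0225],[0,0,0],[0,0,0]],"gripper":[1,1,1,1,1,1,1,1]}' && python3 -c "
from h import *
o=bot.observe(); print(o['tool_pos'].round(4), R.from_quat(o['tool_rot']).as_matrix().round(3).tolist())"
```

```text
time: 13.05
tool_pos: [0.4547, -0.2558, 0.0401]
tool_rot: [0.98, -0.201, 0.003, -0.0]
ft_force: [0.9, 0.2, 1.2]
finger_gap: 0.0849
grasp_force: 0.0
[ 0.4547 -0.2558  0.0401] [[0.919, -0.394, 0.005], [-0.394, -0.919, -0.001], [0.005, -0.002, -1.0]]
```

```bash
python3 -m jog '{"rot":[[0,0,0],[0,0,0],[0,0,0],[0,0,0],[0,0,0],[0,0,0],[0,0,0],[0,0,0],[0,0,0]],"xyz":[[-0.001,0.0015,0.003],[0,0,0],[0,0,0],[0,0,0],[0,0,0],[0,0,0],[0,0,0],[0,0,0],[0,0,0]],"gripper":[1,1,0,0,0,0,0,0,0]}' 40
python3 - <<'E'
from h import *
for i in range(5):
    im,W=cloud('wrist'); o=bot.observe(); print(o['tool_pos'].round(4),o['ft_force'].round(1),o['grasp_force'].round(1))
np.savez('w5.npz',im=im,W=W); cv2.imwrite('pics/w5.png',im)
T=R.from_quat(o['tool_rot']).as_matrix(); q=(W-o['tool_pos'])@T
hsv=cv2.cvtColor(im,cv2.COLOR_BGR2HSV);H,S,V=[hsv[...,i].astype(int) for i in range(3)]
with np.errstate(invalid='ignore'):
  m=((H<8)|(H>172))&(S>120)&(abs(q[...,1])<.025)&(abs(q[...,0])<.07)
print(m.sum(),'red x',np.percentile(q[m][:,0],[1,99]).round(4),'y',np.percentile(q[m][:,1],[1,99]).round(4),'z',np.percentile(q[m][:,2],[5,50]).round(4))
with np.errstate(invalid='ignore'):
  m=(abs(W[...,2]-.034)<.005)&(abs(q[...,1])<.013)&(abs(q[...,0])<.07)
print(m.sum(),'top x',np.percentile(q[m][:,0],[.5,99.5]).round(4))
E
```

```text
time: 13.95
tool_pos: [0.4528, -0.2573, 0.036]
tool_rot: [0.979, -0.202, 0.002, -0.001]
ft_force: [0.3, 0.5, 2.1]
finger_gap: 0.0294
grasp_force: 40.6Traceback (most recent call last):
  File "<stdin>", line 3, in <module>
AttributeError: 'float' object has no attribute 'round'
```

```bash
python3 -m jog '{"rot":[[0,0,0],[0,0,0],[0,0,0],[0,0,0],[0,0,0],[0,0,0],[0,0,0],[0,0,0]],"xyz":[[0,0,-0.01],[0,0,-0.03],[0,0,-0.03],[0,0,-0.03],[0,0,-0.03],[0,0,-0.03],[0,0,-0.03],[0,0,0]],"gripper":[0,0,0,0,0,0,0,0]}'
python3 - <<'E'
from h import *
A=np.array([.5047,.0892,.0906]); F=frame(np.radians(-6.6))
for f in ('w1','w3','top0'):
    z=np.load(f+'.npz'); im,W=z['im'],z['W']; q=(W-A)@F; hsv=cv2.cvtColor(im,cv2.COLOR_BGR2HSV);S,V=hsv[...,1],hsv[...,2]
    with np.errstate(invalid='ignore'):
        near=(abs(q[...,0])<.075)&(abs(q[...,1]-.15)<.04)
        wh=near&(V>185)&(S<40)&(abs(q[...,2]-.005)<.01); rim=near&(abs(q[...,2]-.0095)<.0025)
    wh=cv2.morphologyEx(wh.astype(np.uint8),cv2.MORPH_OPEN,np.ones((3,3)))>0
    for n,m in(('white',wh),('rim',rim)):
        p=q[m]*1e3; mid=abs(p[:,0])<30; mm=abs(p[:,1]-150)<12
        print(f,n,m.sum(),'y edges',np.percentile(p[mid][:,1],[1,99]).round(1),'x edges',np.percentile(p[mm][:,0],[1,99]).round(1) if mm.sum()>9 else '', 'y lo/hi half medians',np.median(p[mid&(p[:,1]<150)][:,1]).round(1),np.median(p[mid&(p[:,1]>150)][:,1]).round(1))
    fl=q[near]*1e3
T=A+F@[0,.1495,.002]; print(T)
plan(T+F[:,2]*.16,tool(F,0))
print(bot.observe()['qpos'].round(2))
E
```

```text
time: 14.8
tool_pos: [0.4529, -0.2581, 0.2312]
tool_rot: [0.979, -0.202, 0.006, 0.0]
ft_force: [1.3, 0.6, -0.1]
finger_gap: 0.0294
grasp_force: 40.4
w1 white 2095 y edges [126.3 179.4] x edges [-54.   49.8] y lo/hi half medians 140.2 160.2
w1 rim 768 y edges [125.  171.3] x edges [-54.8  50.1] y lo/hi half medians 127.1 168.3
w3 white 3098 y edges [126.2 171.3] x edges [-54.9  49.9] y lo/hi half medians 139.3 160.3
w3 rim 1007 y edges [124.9 172.1] x edges [-55.2  50.7] y lo/hi half medians 127.5 169.3
top0 white 581 y edges [128.6 166.3] x edges [-47.9  49.8] y lo/hi half medians 139.9 158.4
top0 rim 153 y edges [126.9 173.4] x edges [-67.   53.3] y lo/hi half medians 129.3 171.3
[0.52083029 0.23783104 0.0922961 ]
turn total [  4.64  31.13 -16.28] rows 6 each [ 0.77  5.19 -2.71] | then shift total [-0.0647 -0.5005 -0.0367] rows 15 each [-0.0043 -0.0334 -0.0024]
[-0.13 -0.18 -0.17  0.   -1.57  1.29]
```

```bash
python3 -m jog '{"rot":[[0.77,5.19,-2.5],[0.77,5.19,-2.5],[0.77,5.19,-2.5],[0.77,5.19,-2.5],[0.77,5.19,-2.5],[0.77,5.19,-2.5],[0,0,0]],"xyz":[[0,0,0],[0,0,0],[0,0,0],[0,0,0],[0,0,0],[0,0,0],[0,0,0]],"gripper":[0,0,0,0,0,0,0]}' && python3 -m jog '{"rot":[[0,0,0],[0,0,0],[0,0,0],[0,0,0],[0,0,0],[0,0,0],[0,0,0],[0,0,0],[0,0,0]],"xyz":[[-0.004,-0.0333,-0.0025],[-0.004,-0.0333,-0.0025],[-0.004,-0.0333,-0.0025],[-0.004,-0.0333,-0.0025],[-0.004,-0.0333,-0.0025],[-0.004,-0.0333,-0.0025],[-0.004,-0.0333,-0.0025],[-0.004,-0.0333,-0.0025],[0,0,0]],"gripper":[0,0,0,0,0,0,0,0,0]}' && python3 -m jog '{"rot":[[0,0,0],[0,0,0],[0,0,0],[0,0,0],[0,0,0],[0,0,0],[0,0,0],[0,0,0]],"xyz":[[-0.004,-0.0333,-0.0025],[-0.004,-0.0333,-0.0025],[-0.004,-0.0333,-0.0025],[-0.004,-0.0333,-0.0025],[-0.004,-0.0333,-0.0025],[-0.004,-0.0333,-0.0025],[-0.004,-0.0333,-0.0025],[0,0,0]],"gripper":[0,0,0,0,0,0,0,0]}'
cat > pl.py <<'E'
from h import *
A=np.array([.5047,.0892,.0906]); T=A+frame(np.radians(-6.6))@[-.0022,.1485,.002]; F=frame(np.radians(-5.7))
if __name__=='__main__':
    plan(T+F[:,2]*.038,tool(F,0)); o=bot.observe(); print(o['qpos'].round(2), 'TCP in tray mm',((o['tool_pos']-T)@F*1e3).round(1))
E
python3 pl.py
```

```text
time: 15.5
tool_pos: [0.4502, -0.257, 0.2244]
tool_rot: [0.96, -0.067, 0.272, 0.014]
ft_force: [-0.0, -0.6, -1.2]
finger_gap: 0.0291
grasp_force: 40.3
time: 16.4
tool_pos: [0.4505, 0.0152, 0.2276]
tool_rot: [0.96, -0.064, 0.271, 0.015]
ft_force: [-0.5, -0.8, -1.5]
finger_gap: 0.0294
grasp_force: 40.6
time: 17.2
tool_pos: [0.4498, 0.2494, 0.2292]
tool_rot: [0.96, -0.066, 0.271, 0.017]
ft_force: [-0.5, -0.5, -1.0]
finger_gap: 0.029
grasp_force: 40.7
turn total [ 0.9   0.44 -1.88] rows 1 each [ 0.9   0.44 -1.88] | then shift total [-0.0138  0.0055  0.1162] rows 4 each [-0.0035  0.0014  0.029 ]
[ 1.2  -0.54 -0.72  0.56 -1.3   0.1 ] TCP in tray mm [ 13.8   5.5 154.2]
```

```bash
python3 -m jog '{"rot":[[0.9,0.4,-1.9],[0,0,0],[0,0,0],[0,0,0],[0,0,0],[0,0,0],[0,0,0]],"xyz":[[0,0,0],[-0.014,0.0055,0],[0,0,0.03],[0,0,0.03],[0,0,0.02],[0,0,0.01],[0,0,0]],"gripper":[0,0,0,0,0,0,0]}' 
python3 pl.py; python3 - <<'E'
from h import *
im,W=cloud('wrist'); np.savez('w6.npz',im=im,W=W); cv2.imwrite('pics/w6.png',im)
from pl import T,F
q=(W-T)@F*1e3; hsv=cv2.cvtColor(im,cv2.COLOR_BGR2HSV);S,V=hsv[...,1],hsv[...,2]
with np.errstate(invalid='ignore'):
    rim=(abs(q[...,0])<70)&(abs(q[...,1])<40)&(abs(q[...,2]-7)<2.5)&(V>120)&(S<60)
    blk=(abs(q[...,0])<70)&(abs(q[...,1])<40)&(q[...,2]>40)
p=q[rim]; print('rim',rim.sum(),np.percentile(p,[1,99],axis=0).round(1).tolist())
i,j=np.where(rim); print(i.min(),i.max(),j.min(),j.max())
E
```

```text
time: 17.9
tool_pos: [0.4851, 0.237, 0.1451]
tool_rot: [0.96, -0.049, 0.275, 0.014]
ft_force: [0.2, 0.2, -1.7]
finger_gap: 0.0293
grasp_force: 40.8
turn total [ 0.06  0.06 -0.16] rows 1 each [ 0.06  0.06 -0.16] | then shift total [-0.0001 -0.0034  0.0256] rows 1 each [-0.0001 -0.0034  0.0256]
[ 1.09 -0.48 -0.84  0.6  -1.07  0.12] TCP in tray mm [ 0.1 -3.4 63.6]
rim 1231 [[-6.2, -22.3, 5.1], [53.5, 23.4, 8.8]]
153 247 273 348
```

View pics/w6.png

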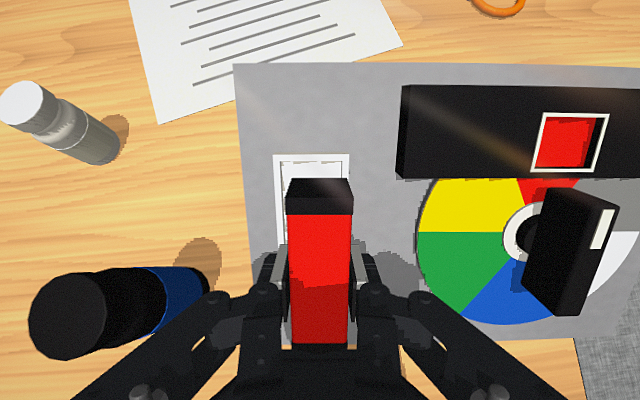

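View: block over the tray (outer rim x 273–348 px, top at row 153). It needs about 3.5 mm towards the tray's +y (left in the picture). The fingers are clear of the disc, and the window shows red.

```bash
python3 -m jog '{"rot":[[0,0,0],[0,0,0],[0,0,0],[0,0,0],[0,0,0]],"xyz":[[0,-0.0037,0],[0,0,0.007],[0,0,0.007],[0,0,0],[0,0,0]],"gripper":[0,0,0,0,0]}' 
python3 pl.py; python3 - <<'E'
from h import *
im,W=cloud('wrist'); np.savez('w7.npz',im=im,W=W)
from pl import T,F
q=(W-T)@F*1e3; hsv=cv2.cvtColor(im,cv2.COLOR_BGR2HSV);H,S,V=[hsv[...,i].astype(int) for i in range(3)]
with np.errstate(invalid='ignore'):
    red=(abs(q[...,0])<70)&(abs(q[...,1])<40)&(q[...,2]>30)&(S>150)&((H<8)|(H>172))
    cap=(q[...,0]>25)&(q[...,0]<70)&(abs(q[...,1])<30)&(q[...,2]>25)&(V<80)
    rim=(abs(q[...,0])<70)&(abs(q[...,1])<40)&(abs(q[...,2]-7)<2.5)&(V>120)&(S<60)
for n,m in(('red',red),('cap',cap),('rim',rim)): print(n,m.sum(),np.percentile(q[m],[1,50,99],axis=0).round(1).tolist())
E
python3 pl.py
```

```text
time: 18.45
tool_pos: [0.4925, 0.2412, 0.1342]
tool_rot: [0.96, -0.048, 0.275, 0.012]
ft_force: [-0.7, 0.2, -0.9]
finger_gap: 0.0293
grasp_force: 40.8
turn total [-0.12 -0.01 -0.12] rows 1 each [-0.12 -0.01 -0.12] | then shift total [-0.0003  0.0015  0.0126] rows 1 each [-0.0003  0.0015  0.0126]
[ 1.08 -0.45 -0.84  0.61 -1.03  0.11] TCP in tray mm [ 0.3  1.5 50.6]
red 7705 [[-37.7, -13.9, 46.4], [3.9, 0.5, 47.8], [35.5, 15.0, 49.1]]
cap 2062 [[36.3, -14.1, 25.5], [43.4, 0.5, 47.2], [44.6, 15.2, 49.1]]
rim 1565 [[-0.2, -22.5, 5.0], [43.7, -1.8, 7.4], [53.4, 23.3, 8.8]]
turn total [-0.15 -0.02 -0.12] rows 1 each [-0.15 -0.02 -0.12] | then shift total [-0.0004  0.0017  0.0129] rows 1 each [-0.0004  0.0017  0.0129]
[ 1.08 -0.45 -0.84  0.61 -1.03  0.11] TCP in tray mm [ 0.4  1.7 50.9]
```

Block and tray agree within 0.5 mm on both axes, and the underside is about 14 mm above the floor, so I'm lowering it.

```bash
python3 -m jog '{"rot":[[0,0,0],[0,0,0],[0,0,0],[0,0,0],[0,0,0]],"xyz":[[0,0,0.005],[0,0,0.004],[0,0,0.002],[0,0,0],[0,0,0]],"gripper":[0,0,0,0,0]}' ; python3 -m jog '{"rot":[[0,0,0],[0,0,0],[0,0,0]],"xyz":[[0,0,0.001],[0,0,0.001],[0,0,0]],"gripper":[0,0,0]}' ;python3 pl.py
```

```text
time: 19.0
tool_pos: [0.4984, 0.2408, 0.1251]
tool_rot: [0.96, -0.049, 0.276, 0.012]
ft_force: [-0.4, 0.1, -0.7]
finger_gap: 0.0292
grasp_force: 40.8
time: 19.3
tool_pos: [0.4994, 0.2407, 0.1233]
tool_rot: [0.96, -0.048, 0.275, 0.012]
ft_force: [-0.1, 0.4, -0.8]
finger_gap: 0.0291
grasp_force: 40.8
turn total [-0.15 -0.01 -0.12] rows 1 each [-0.15 -0.01 -0.12] | then shift total [-0.0003  0.0017 -0.0002] rows 1 each [-0.0003  0.0017 -0.0002]
[ 1.06 -0.42 -0.84  0.62 -0.99  0.11] TCP in tray mm [ 0.3  1.7 37.8]
```

Within 1–2 mm of the floor but no contact yet, so I'll nudge down further.

```bash
python3 -m jog '{"rot":[[0,0,0],[0,0,0],[0,0,0]],"xyz":[[0,0,0.001],[0,0,0.0005],[0,0,0]],"gripper":[0,0,0]}' ;python3 -m jog '{"rot":[[0,0,0],[0,0,0]],"xyz":[[0,0,0.0007],[0,0,0]],"gripper":[0,0]}'; python3 pl.py
```

```text
time: 19.6
tool_pos: [0.5002, 0.2409, 0.1232]
tool_rot: [0.96, -0.048, 0.276, 0.012]
ft_force: [-9.6, -0.5, 4.3]
finger_gap: 0.0293
grasp_force: 41.9
time: 19.8
tool_pos: [0.5004, 0.241, 0.1233]
tool_rot: [0.96, -0.049, 0.276, 0.012]
ft_force: [-17.7, -1.8, 8.8]
finger_gap: 0.0288
grasp_force: 43.0
turn total [-0.19 -0.08 -0.15] rows 1 each [-0.19 -0.08 -0.15] | then shift total [-0.0011  0.0021 -0.0008] rows 1 each [-0.0011  0.0021 -0.0008]
[ 1.05 -0.42 -0.84  0.62 -0.99  0.11] TCP in tray mm [ 1.1  2.1 37.2]
```

In contact with the floor; releasing.

```bash
python3 -m jog '{"rot":[[0,0,0],[0,0,0],[0,0,0],[0,0,0],[0,0,0],[0,0,0],[0,0,0]],"xyz":[[0,0,-0.0015],[0,0,0],[0,0,0],[0,0,0],[0,0,0],[0,0,0],[0,0,0]],"gripper":[0,0.4,0.5,0.6,0.7,0.7,0.7]}' && python3 -m jog '{"rot":[[0,0,0],[0,0,0],[0,0,0],[0,0,0],[0,0,0],[0,0,0],[0,0,0]],"xyz":[[0,0,-0.01],[0,0,-0.02],[0,0,-0.03],[0,0,-0.03],[0,0,-0.03],[0,0,-0.02],[0,0,0]],"gripper":[0.7,0.7,0.7,0.7,0.7,0.7,0.7]}'
python3 - <<'E'
from h import *
from pl import T,F
im,W=cloud('wrist'); np.savez('w8.npz',im=im,W=W); cv2.imwrite('pics/w8.png',im)
q=(W-T)@F*1e3
with np.errstate(invalid='ignore'):
    top=(abs(q[...,0])<70)&(abs(q[...,1])<40)&(abs(q[...,2]-34)<6)
    rim=(abs(q[...,0])<70)&(abs(q[...,1])<35)&(abs(q[...,2]-7)<2.5)
print(cv2.minAreaRect(q[top][:,:2].astype(np.float32)),np.percentile(q[top],[1,50,99],axis=0).round(1).tolist())
print(cv2.minAreaRect(q[rim][:,:2].astype(np.float32)),np.percentile(q[rim],[1,99],axis=0).round(1).tolist())
E
python3 -c "
import numpy as np;from mw import meas
try: meas('w8.npz')
except Exception as e: print(e)"
```

```text
time: 20.5
tool_pos: [0.4998, 0.2407, 0.1228]
tool_rot: [0.96, -0.048, 0.276, 0.012]
ft_force: [-0.5, 0.8, -0.2]
finger_gap: 0.0596
grasp_force: 0.0
time: 21.2
tool_pos: [0.4253, 0.2489, 0.2457]
tool_rot: [0.96, -0.048, 0.277, 0.009]
ft_force: [0.5, 0.5, -0.9]
finger_gap: 0.0601
grasp_force: 0.0
((-3.9522628784179688, 1.3742237091064453), (91.37066650390625, 30.031723022460938), 0.14563621580600739) [[-48.4, -13.4, 31.9], [0.0, 1.5, 34.4], [41.5, 16.0, 36.0]]
((0.6409683227539062, 0.2728137969970703), (105.77586364746094, 46.12308120727539), 0.164448544383049) [[-51.6, -22.6, 4.8], [53.0, 23.2, 9.0]]
disc h 0.0083 circle ((-0.3024541139602661, 0.031203335151076317), 78.62360382080078)
bar 1465 ((0.7035598754882812, -1.448822021484375), (18.35163116455078, 69.76677703857422), 89.66822814941406) h 0.0508
tray 1406 ((-1.7312698364257812, 148.60726928710938), (105.50389099121094, 47.99909210205078), 1.0201607942581177) [0.0018 0.0088 0.0101]
red 1402 [-25.8  24.5] mid -0.6
yel 2055 [31.2 88.3] mid 59.8
grn 2380 [ 90.9 149.3] mid 120.1
blu 1650 [152.2 208.5] mid 180.4
```

View pics/w8.png

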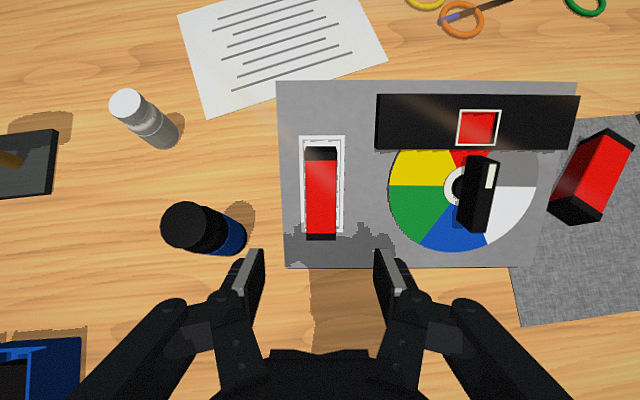

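View: the block lies flat in the tray (320,192), resting against the lower rim at about −4.5 mm / +1 mm, with 0° yaw and its top 34 mm above the floor. The window (478,127) shows only red. All bystanders stand and the gripper is clear.

```bash
python3 -c "
from bench import bot
print(bot.close_job())"
```

```text
the job is handed in; nothing more can be done
None
```

The job is handed in at about 21 s of the 64 s: the red block lies flat in the tray (about 4.5 mm down-slope and 1 mm sideways of centre), the window shows only red (disc within about 1° of 0), and the green block, bottle and jar were not touched; the hand-in call returned no verdict.

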